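Clamp a sensor housing in the bench jig with the extension bar

ROBOT

A 7-joint arm with a two-finger parallel gripper is mounted at the origin on the work surface. World frame = base frame: x ahead of the robot, y to its left, z up, the work surface at z = 0. Lengths are in m, angles in rad, forces in N, time in s.
With the tool pointing down it reaches from about 0.4 to 0.85 m from the base axis. Payload 10.4 kg.
Tool frame: the origin (TCP) lies at the very end of the fingers, on their centre line; the grasp point (between the pads) lies 19 mm behind it; z points along the fingers, y is the line along which they close (so a half turn about z gives the same grasp; the last joint's range is limited). The gripper opens to 87 mm and grips with 3 to 60 N. Pads are 19 mm wide; open, the fingers measure 117 mm over their backs; the gripper's body (75 mm by 190 mm) begins 51 mm behind the grasp point.
Start: joints at [-1.306, 0.332, -0.065, 1.46, 0.022, 1.35, -0.088], TCP at [0.177, 0.599, 0.223] pointing down, gripper open.
Joint ranges: [-2.6, 2.6], [-0.5, 2.12], [-1.47, 1.34], [0.16, 2.42], [-1.27, 4.41], [0.06, 2.06], [-2.6, 2.6]. Speed limits (rad/s): [2.22, 2.22, 2.79, 2.79, 3.14, 3.14, 3.14].

INTERFACE

Orientations are given as a unit quaternion [x, y, z, w].
In Python, from bench import * gives the robot as it stands.
- The arm moves only by the tool step_arm, never from a script. Its arguments are lists of equal length, an entry for each row: "delta_pos": the shift along the world's x, y, z in units of 25 mm (1.0 is 25 mm), a list of three; "turn": the turn about the world's z in units of 0.12 rad (1.0 is 0.12 rad). In form: {"delta_pos": [[tx, ty, tz], ...], "turn": [turn, ...]}. A call has 1 to 12 rows; each row shifts and turns the commanded pose from where the row before left it; what a row does not reach is not made up. A row lasts 1/10 s, in which the tool goes at most 50 mm and 8.59 degrees, less where a joint would pass 70% of its speed; a pose out of reach is approached as far as the arm can. A call with a number of a shift or a turn outside -1 to 1 is refused whole. A call with a gripper value outside its range is refused whole. "grip" is the closure, from 0 (fully open) to 1 (shut), set as the call begins (left out, the last holds). The fingers move at their own pace and stop on an object; "newtons" is the grip in N (left out, the last holds). Time passes only in rows, so rows that do not move let the fingers close. It gives the time, the measured TCP pose, the force, the opening and the grip force at its end, in the units of the state.
- read_state(): the state, without advancing time (a new reading comes with each control period).
- camera(name): name is "scene" or "top" or "wrist"; returns a dict with "image" (384x512x3 uint8, red, green, blue), "z_map" (384x512 float32, m along the optical axis (not along the pixel's ray), 0 where there is no reading), "mtx" (3x3 intrinsics, pixels), "dist" ([k1, k2, p1, p2, k3] as OpenCV has them; the pictures are not rectified), "view" (4x4, takes a point from world to camera coordinates). Camera axes: x right, y up, looking along -z (the intrinsics and any distortion apply to the point x, -y, -z); pixel columns grow to the right and rows downward; lengths in m; the calibration is good to about 2 mm. A picture is of the moment at which its call begins.
- close_job(): hands the job in; it is judged then, once.
The state is a dict: "time": time; "joint_positions": joint angles; "joint_vel": joint speeds; "joint_torque": joint torques, N m; "ee_pos": TCP position; "eef_rot": TCP orientation; "ft_force": force on the tool from outside, world axes, zero at the start; "torque": the same for the moment, N m; "width": finger opening in m; "grip_force": force on a finger pad.
Only numpy, scipy, OpenCV 4.12 (cv2) and the standard library are available. Lean on these libraries where they do the work, as an engineer would, in place of code of your own. Each camera call takes 0.05 s, during which the arm holds its last target. There are 200 camera calls.

TASK

Set the small aluminium housing flat in the pin nest of the clamping jig and let go of it, then slip the steel extension bar all the way down over the clamp's short lever and, with the bar, throw the lever past its dead point until it snaps home and the clamp pad presses on the housing. Then pull the bar off and stand it back upright in its black stand; do not touch the lever with the fingers, and leave the other things on the bench where they are.

Things in the scene. Friction and masses are not known exactly. Their poses are not given: they have to be found in the camera images.
- housing_mid (a point): centre of the loose small aluminium housing, a plain block 56 (x) x 36 (y) x 26 (z) mm, 0.12 kg or so, with a dark seam round it; it starts flat on the bench. Its top and bottom faces lie 13 mm above and below this point. Grasp it across its 36 mm width (its y axis)
- nest (a point): centre of the nest's seating face, 30 mm above the bench; z up, x along the nest's long side (the housing's 56 mm side, either way round), pointing away from the clamp. Eight steel pins, 8 mm diameter, 10 mm high with tapered tips, stand round the seat and leave 2.5 mm play all round. On the long sides pins stand at x = -21 and +21 mm: 34 mm is free between them for a finger
- stub_tip (a point): tip of the clamp's short lever, a steel stub of 11 mm diameter, tapered at the tip. z points out along the stub, y is parallel to the hinge axis. The hinge lies 80 mm down the stub, the 24 mm wide collar on which the bar comes to rest 50 mm down. Open, the stub leans 0.50 rad (29 deg) from vertical, away from the nest, towards the robot; home, it leans 0.25 rad the other way, towards the nest
- stub_collar (a point): centre of the top of the collar at the stub's root, 30 mm out from the hinge; same axes as stub_tip
- lever (a joint): lever angle, rad: 0 = open, dead point 0.40, 0.75 = home at its stop; it grows as the lever swings towards the nest, turning about stub_tip's +y axis, and swings the linked clamp arm down onto the nest. A spring strut drives it off the dead point: about 1 N m holds it open, fading to none at the dead point; beyond that it goes home by itself, let go earlier it falls back open
- bar_mid (a point): centre of the loose extension bar, a round steel bar 130 mm long and 24 mm in diameter, 0.25 kg or so, z axis along it, towards its grip end. The lower 85 mm is a tube with an 18 mm bore, open at the foot (which goes over the stub); the upper 45 mm is a solid dark grooved grip of 25 mm diameter. It starts upright in its stand
- bar_foot (a point): centre of the bar's open foot, 65 mm below bar_mid along the bar; same axes
- stand_well (a point): floor of the round well in the bar's stand, a fixed black block 85 x 85 x 60 mm high; the well has 30 mm diameter, goes 50 mm deep and its floor is 10 mm above the bench; z up
- clamp_pad: rubber clamp pad (18 mm diameter, sprung, presses with about 3 N) on its spindle at the end of the clamp arm; origin 8 mm from the pad's face. Lever home, it presses on the middle of the housing's top. Lever open, the arm stands nearly upright beside the nest, up to 195 mm high, and the pad ends 58 mm short of the nest centre (along x), at 180 mm height
- jig: fixed clamping jig: aluminium base plate 270 x 120 x 12 mm carrying nest and toggle clamp; origin on the bench under the lever's hinge, x towards the nest (plate from x = -90 to 180 mm, nest centre at x = 120, hinge 85 mm above the bench); two clamp cheeks reach 100 mm height. The nest's steel seat block is 62 mm wide across y: fingers beside the housing must stay above its 30 mm top
- wood_block: bystander: loose wooden block 70 x 55 x 40 mm, origin under its centre
- bottle: bystander: loose bottle with white cap, 42 mm diameter, 120 mm high, origin under its centre
- multimeter: bystander: loose grey multimeter 150 x 75 x 36 mm, origin under its centre
- screwdriver: bystander: loose screwdriver with yellow handle, lying on the bench
- cutter_knife: bystander: loose cutter knife 140 x 22 x 16 mm, origin under its centre
- solder_reel: bystander: loose reel 56 mm diameter, 40 mm high, standing upright, origin under its centre
- big_case: bystander: loose larger aluminium case 110 x 75 x 45 mm, origin under its centre; not the housing to be clamped
Mind the look-alikes: they are no part of the job. Of the things that look like the part that bears bar_mid, the largest one is meant.

How it is judged:
On the way, in this order (a step that is already met when the one before it is completed fails the run):
1. the housing lies flat in the nest, let go, with the lever still open (horizontal distance between housing_mid and nest below 0.006 m and z of housing_mid in the frame of nest below 0.016 m and angle between the x axis of housing_mid and the x axis of nest, either way round below 0.2 rad and contact force between the fingers and housing below 0.2 N and value of joint lever below 0.15 rad), for 0.1 s.
2. the bar is over the stub down to its collar, with the lever still open (distance between bar_foot and stub_collar below 0.012 m and angle between the z axis of bar_foot and the z axis of stub_collar, either way round below 0.2 rad and value of joint lever below 0.25 rad), for 0.05 s.
3. the lever is thrown past its dead point and home, with the bar still on it (value of joint lever above 0.69 rad and distance between bar_foot and stub_collar below 0.025 m and contact force between clamp_pad and housing above 1.5 N), for 0.05 s.
At the end, for the whole second after the job is handed in: Lever home (over 0.69 rad), pad pressing the housing with over 1.5 N; housing seated in the nest (centre within 6 mm, height 3 mm, turn 0.2 rad); bar standing foot down in its stand (foot within 10 mm of the well axis, under 8 mm above its floor, lean under 0.25 rad), at rest (value of joint lever above 0.69 rad and contact force between clamp_pad and housing above 1.5 N and horizontal distance between housing_mid and nest below 0.006 m and z of housing_mid in the frame of nest below 0.016 m and angle between the x axis of housing_mid and the x axis of nest, either way round below 0.2 rad and horizontal distance between bar_foot and stand_well below 0.01 m and z of bar_foot in the frame of stand_well below 0.008 m and angle between bar_foot's own z axis and vertical below 0.25 rad and linear speed of bar below 0.03 m/s); the robot touches nothing.
It fails at once if the fingers touch the lever (contact force between the fingers and lever above 1 N).
It fails at once if a bystander is moved by more than 30 mm (distance of any of wood_block, bottle, multimeter, screwdriver, cutter_knife, solder_reel, big_case from where it was at the start of the episode above 0.03 m).
It also fails if it takes over 72 s, if anything falls off the work surface, if the arm or the gripper's body presses on something with over 40 N, if the wrist force passes 120 N, or if a joint passes its speed limit or range.

## Working session

There is one attempt and no reset: what is moved stays moved. The work goes in short steps, Python scripts to look and compute and a tool call to move; the robot and the scene stay as the last step left them, time stands still between calls to the robot, and variables do not carry over. Pictures are saved under pics/ and viewed, at most 13 in all, crops included, and the job is handed in when it is done.

Besides the shell and the picture viewer there is one more tool, called after "Emit:" by a JSON object that holds its "name" and its "arguments". step_arm: Moves the arm, as the interface text tells. Shifts and turns lie within -1 to 1; 1 stands for 25 mm of shift or 0.12 rad of turn. Its arguments: {"type":"object","properties":{"delta_pos":{"type":"array"},"turn":{"type":"array"},"grip":{"type":"number"},"newtons":{"type":"number"}},"required":["delta_pos","turn"]}

```bash
mkdir -p pics; cat > h.py <<'E'
from bench import *
import numpy as np, cv2
def grab(n,save=None):
    c=camera(n)
    if save: cv2.imwrite('pics/'+save,cv2.cvtColor(c['image'],cv2.COLOR_RGB2BGR))
    return c
def ray(c,u,v):
    p=cv2.undistortPoints(np.array([[[u,v]]],float),c['mtx'],np.array(c['dist'],float))[0,0]
    V=np.array(c['view']);R=V[:3,:3];o=-R.T@V[:3,3]
    return o,R.T@np.array([p[0],-p[1],-1.])
def onz(c,u,v,z):
    o,d=ray(c,u,v);return o+d*(z-o[2])/d[2]
def cloud(c):
    h,w=c['z_map'].shape
    uv=np.stack(np.meshgrid(np.arange(w),np.arange(h)),-1).reshape(-1,1,2).astype(float)
    p=cv2.undistortPoints(uv,c['mtx'],np.array(c['dist'],float)).reshape(h,w,2)
    z=c['z_map'];P=np.stack([p[...,0]*z,-p[...,1]*z,-z],-1)
    V=np.array(c['view']);R=V[:3,:3]
    W=(P-V[:3,3])@R; W[z==0]=np.nan
    return W
E
python3 - <<'E'
from h import *
s=read_state();print({k:np.round(v,3) for k,v in s.items()})
a=grab('scene');b=grab('top')
im=np.vstack([a['image'],b['image']])
for n,c in (('scene',a),('top',b)):
    np.savez(f'{n}0.npz',**c); V=np.array(c['view']);print(n,-V[:3,:3].T@V[:3,3],V[:3,:3].round(2).tolist(),c['mtx'][0][0],c['dist'])
    cv2.imwrite(f'pics/{n}0.png',cv2.cvtColor(c['image'],cv2.COLOR_RGB2BGR))
E
```

```text
{'time': np.float64(0.0), 'joint_positions': array([-1.306,  0.333, -0.065,  1.461,  0.022,  1.35 , -0.088]), 'joint_vel': array([ 0.001, -0.002, -0.001,  0.   , -0.   ,  0.002,  0.   ]), 'joint_torque': array([ 1.0000e-03, -6.2327e+01,  2.5000e-02, -3.8989e+01, -6.1000e-02,
        4.0000e-02,  0.0000e+00]), 'ee_pos': array([0.177, 0.599, 0.222]), 'eef_rot': array([ 0.143,  0.99 , -0.001, -0.   ]), 'ft_force': array([-0.083, -0.609,  0.448]), 'torque': array([-0.054, -0.044, -0.014]), 'grip_force': np.float64(0.0), 'width': np.float64(0.087)}
scene [1.63605751 0.03255808 0.8860678 ] [[0.0, 1.0, -0.02], [-0.57, 0.02, 0.82], [0.82, 0.01, 0.57]] 461.3138481623334 [-0.1220771  0.         0.         0.         0.       ]
top [0.27765268 0.0150191  1.39316864] [[0.0, -1.0, 0.0], [0.98, 0.0, 0.18], [-0.18, 0.0, 0.98]] 377.0627060690231 [0.0054458 0.        0.        0.        0.       ]
```

View pics/top0.png

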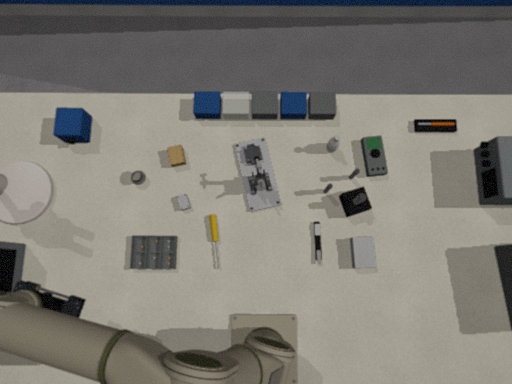

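View pics/scene0.png

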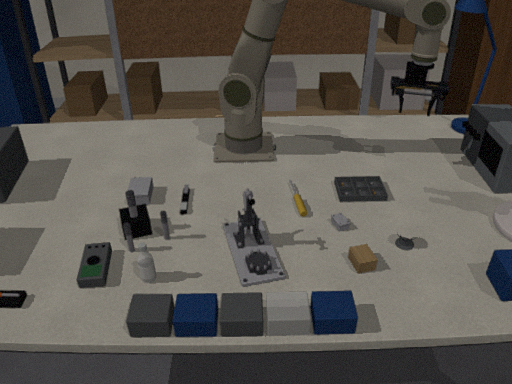

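The top view shows the jig at about (257,175), with the nest end up at (252,153). The housing is at (184,202) and the black stand at (355,201). Dark upright bars stand near (328,188) and (353,173). I'll measure these from the depth maps.

```bash
python3 - <<'E'
from h import *
a=dict(np.load('top0.npz'));b=dict(np.load('scene0.npz'))
A=cloud(a);B=cloud(b)
def box(W,m,n):
    P=W[m];print(n,m.sum(),'min',np.nanmin(P,0).round(3),'max',np.nanmax(P,0).round(3),'med',np.nanmedian(P,0).round(3))
for n,(u0,u1,v0,v1) in dict(housing=(174,194,192,212),stand=(335,375,184,218),b328=(320,335,180,196),b353=(345,361,166,182),jig=(228,285,132,215)).items():
    m=np.zeros(A.shape[:2],bool);m[v0:v1,u0:u1]=1;m&=A[...,2]>.008
    box(A,m,n)
    if n=='housing':
        r=cv2.minAreaRect(((A[m&(A[...,2]>.018)])[:,:2]*1000).astype(np.float32));print(r)
    if n=='stand':
        mm=m&(A[...,2]>.045)&(A[...,2]<.07);r=cv2.minAreaRect((A[mm][:,:2]*1000).astype(np.float32));print('stand',r); box(A,m&(A[...,2]>.08),'in stand')
    if n=='jig':
        mm=m&(A[...,2]<.02);r=cv2.minAreaRect((A[mm][:,:2]*1000).astype(np.float32));print('plate',r)
# scene: dark tall things
for n,(u0,u1,v0,v1) in dict(s131=(120,140,186,225),s128=(120,134,222,255),s165=(158,172,206,242),lever=(225,265,180,250)).items():
    m=np.zeros(B.shape[:2],bool);m[v0:v1,u0:u1]=1;m&=B[...,2]>.07;box(B,m,n)
i=cv2.resize(cv2.cvtColor(b['image'][175:290,75:355],cv2.COLOR_RGB2BGR),None,fx=2.8,fy=2.8,interpolation=cv2.INTER_CUBIC)
j=cv2.resize(cv2.cvtColor(a['image'][130:220,170:390],cv2.COLOR_RGB2BGR),None,fx=3.5,fy=3,interpolation=cv2.INTER_CUBIC)
i=i[:,:770];cv2.imwrite('pics/z.png',np.vstack([i,np.pad(j,((0,0),(0,max(0,i.shape[1]-j.shape[1])),(0,0)))[:, :i.shape[1]]]))
E
```

```text
housing 159 min [0.481 0.271 0.008] max [0.543 0.32  0.033] med [0.51  0.295 0.025]
((512.4181518554688, 296.06170654296875), (54.340126037597656, 35.773887634277344), 18.729480743408203)
stand 659 min [ 0.46  -0.413  0.008] max [ 0.584 -0.27   0.145] med [ 0.506 -0.325  0.06 ]
stand ((512.8984375, -334.4863586425781), (85.01558685302734, 86.81617736816406), 18.10490608215332)
in stand 81 min [ 0.5   -0.346  0.081] max [ 0.524 -0.321  0.145] med [ 0.51  -0.33   0.137]
b328 56 min [ 0.549 -0.241  0.01 ] max [ 0.569 -0.223  0.103] med [ 0.554 -0.23   0.086]
b353 63 min [ 0.604 -0.338  0.008] max [ 0.634 -0.32   0.104] med [ 0.61  -0.326  0.076]
jig 2010 min [ 0.479 -0.068  0.008] max [0.768 0.109 0.197] med [0.605 0.023 0.013]
plate ((623.3331298828125, 18.6614990234375), (288.02392578125, 176.52938842773438), 0.8818730711936951)
s131 208 min [ 0.504 -0.343  0.07 ] max [ 0.621 -0.317  0.142] med [ 0.525 -0.328  0.11 ]
s128 74 min [ 0.608 -0.336  0.07 ] max [ 0.627 -0.315  0.101] med [ 0.621 -0.324  0.088]
s165 63 min [ 0.553 -0.237  0.072] max [ 0.573 -0.217  0.099] med [ 0.566 -0.226  0.087]
lever 503 min [ 0.545 -0.009  0.071] max [0.644 0.048 0.193] med [0.605 0.019 0.1  ]
```

View pics/z.png

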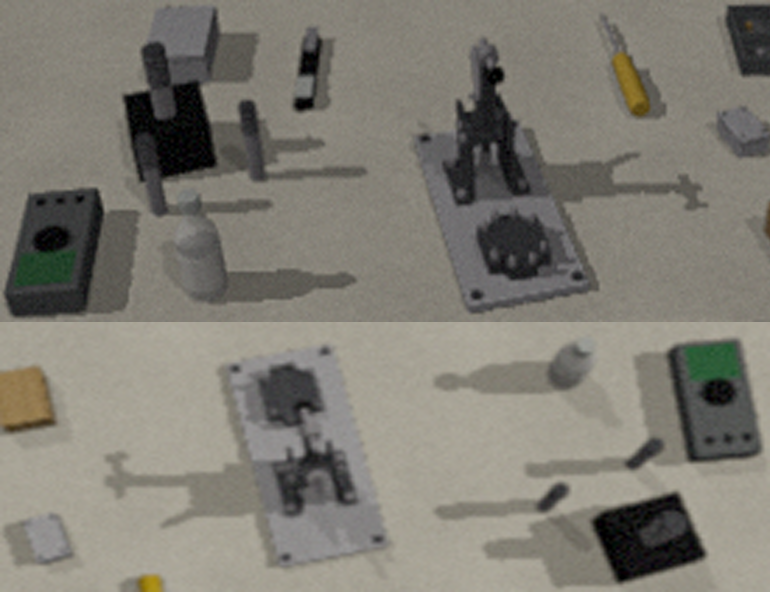

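The stand holds the largest bar, whose top is at z≈0.142 near (0.512,-0.333); two shorter look-alikes stand beside it. I'll move toward the housing at (0.512,0.296), whose long axis is at 18.7°.

Emit:
{"name": "step_arm", "arguments": {"delta_pos": [[0.96,-0.86,0],[0.96,-0.86,0],[0.96,-0.86,0],[0.96,-0.86,0],[0.96,-0.86,0],[0.96,-0.86,0],[0.96,-0.86,0],[0.96,-0.86,0],[0.96,-0.86,0],[0.96,-0.86,0],[0.96,-0.86,0],[0.96,-0.86,0]], "turn": [0.43,0.43,0.43,0.43,0.43,0.43,0.43,0.43,0.43,0.43,0.43,0.43]}}

```text
time: 1.3
ee_pos: [0.4661, 0.3402, 0.2223]
eef_rot: [-0.166, 0.986, -0.0, -0.0]
ft_force: [0.3, -0.4, 0.4]
width: 0.0872
grip_force: 0.0
```

Emit:
{"name": "step_arm", "arguments": {"delta_pos": [[0.94,-0.9,-0.5],[0.94,-0.9,-0.5],[0,0,0],[0,0,0],[0,0,0]], "turn": [0,0,0,0,0]}}

```text
time: 1.8
ee_pos: [0.5117, 0.2974, 0.1977]
eef_rot: [-0.166, 0.986, 0.0, -0.0]
ft_force: [0.3, 0.3, 0.2]
width: 0.087
grip_force: 0.0
```

```bash
python3 - <<'E'
from h import *
s=read_state();print(s['ee_pos'],s['eef_rot'],s['time'])
c=grab('wrist','w1.png');W=cloud(c)
P=W[(W[...,2]>.018)&(W[...,2]<.035)&(abs(W[...,0]-.512)<.06)&(abs(W[...,1]-.296)<.06)]
print(len(P),np.median(P[:,2]),cv2.minAreaRect((P[:,:2]*1000).astype(np.float32)))
# plate corners in top
a=dict(np.load('top0.npz'))
q=[onz(a,170+x/3.5,130+(y-322)/3,.012) for x,y in((232,367),(335,348),(385,544),(278,563))]
for p in q: print(p.round(3))
c_=np.mean(q,0);d=(q[0]+q[1]-q[2]-q[3])/2;print(c_,np.linalg.norm(d),np.degrees(np.arctan2(d[1],d[0])))
B=cloud(dict(np.load('scene0.npz')))
E
```

```text
[0.51169547 0.29736864 0.19767229] [-1.65621953e-01  9.86189263e-01  2.88517752e-04 -1.53306425e-04] 1.8
1202 0.024671724168424287 ((513.5960693359375, 298.3738708496094), (54.84864044189453, 35.2825813293457), 19.707134246826172)
[0.734 0.104 0.012]
[ 0.76  -0.009  0.012]
[ 0.506 -0.062  0.012]
[0.482 0.051 0.012]
[0.62023134 0.02089606 0.012     ] 0.25835632158846217 11.810368964556073
```

View pics/w1.png

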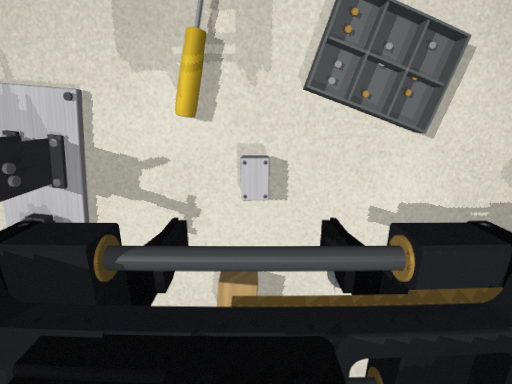

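The wrist view shows the housing (with four screws) at pixel (255,178), which works out to (0.5136,0.298) at 19.7°, heights and sizes plausible. I'll descend and grasp it.

Emit:
{"name": "step_arm", "arguments": {"delta_pos": [[0.07,0.03,-0.9],[0,0,-1],[0,0,-1],[0,0,-1],[0,0,-1],[0,0,-1],[0,0,-1],[0,0,-0.8],[0,0,0],[0,0,0]], "turn": [0,0,0,0,0,0,0,0,0,0]}}

```text
time: 2.85
ee_pos: [0.5139, 0.298, 0.0058]
eef_rot: [-0.166, 0.986, 0.0, 0.0]
ft_force: [0.4, -0.7, 1.2]
width: 0.0866
grip_force: 0.0
```

Emit:
{"name": "step_arm", "arguments": {"delta_pos": [[0,0,0],[0,0,0],[0,0,0],[0,0,0],[0,0,0],[0,0,0],[0,0,0],[0,0,0]], "turn": [0,0,0,0,0,0,0,0], "grip": 1, "newtons": 15}}

```text
time: 3.65
ee_pos: [0.5141, 0.2972, 0.0051]
eef_rot: [-0.165, 0.986, 0.0, -0.0]
ft_force: [-0.7, 0.5, -0.9]
width: 0.0359
grip_force: 15.0
```

Emit:
{"name": "step_arm", "arguments": {"delta_pos": [[0,0,0.9],[0,0,1],[0.5,-0.3,1],[1,-0.7,1],[1,-0.7,1],[1,-0.7,1],[1,-0.7,1],[1,-0.7,0.9],[1,-0.7,0],[1,-0.7,0],[1,-0.7,0],[1,-0.7,0]], "turn": [0,0,0,-0.1,-0.12,-0.12,-0.12,-0.12,-0.12,-0.12,-0.12,-0.12]}}

```text
time: 4.85
ee_pos: [0.7523, 0.1313, 0.1996]
eef_rot: [-0.102, 0.995, 0.0, -0.0]
ft_force: [-0.0, 0.6, -1.1]
width: 0.0355
grip_force: 15.0
```

Emit:
{"name": "step_arm", "arguments": {"delta_pos": [[0.3,-0.5,0],[0,0,0],[0,0,0],[0,0,0]], "turn": [0,0,0,0]}}

```text
time: 5.25
ee_pos: [0.7583, 0.1215, 0.2004]
eef_rot: [-0.103, 0.995, 0.001, -0.0]
ft_force: [-0.7, 0.2, -0.6]
width: 0.0361
grip_force: 15.0
```

```bash
python3 - <<'E'
from h import *
s=read_state();print(s['ee_pos'],s['eef_rot'],s['time'])
c=grab('wrist','w2.png');W=cloud(c);np.savez('w2.npz',**c)
X=W[...,:2]-np.array([.694,.036])
m=(abs(X).max(-1)<.07)
for lo,hi in((.008,.018),(.025,.034),(.036,.045)):
    P=W[m&(W[...,2]>lo)&(W[...,2]<hi)]
    print(lo,len(P), P.min(0) if len(P) else 0,P.max(0) if len(P) else 0,cv2.minAreaRect((P[:,:2]*1000).astype(np.float32)) if len(P) else 0)
E
```

```text
[0.75832924 0.12147981 0.20044685] [-1.02919932e-01  9.94689416e-01  6.72811483e-04 -1.36340812e-05] 5.25
0.008 7571 [ 0.62402609 -0.03396652  0.00803311] [0.76385918 0.10599977 0.01795149] ((683.9862060546875, 39.579925537109375), (149.05636596679688, 119.79966735839844), 12.99372673034668)
0.025 2655 [0.657462   0.00814418 0.02536972] [0.73717601 0.07814608 0.03398089] ((697.9405517578125, 43.251827239990234), (77.93988037109375, 62.611427307128906), 12.209187507629395)
0.036 161 [0.65981124 0.01202596 0.03601582] [0.73696376 0.07470854 0.0397978 ] ((697.7977905273438, 43.8134765625), (74.46168518066406, 54.37575149536133), 14.692964553833008)
```

View pics/w2.png

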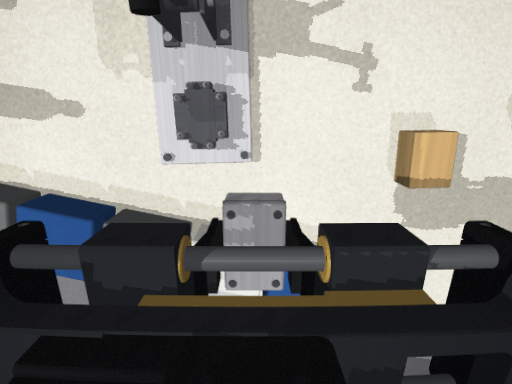

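The nest appears at pixel (201,115). The seat block measures 78 x 62.6 mm, matching the given 62 mm, with its centre at (0.698,0.0435) and yaw about 12.5°. I'll move over it, then descend.

Emit:
{"name": "step_arm", "arguments": {"delta_pos": [[-0.6,-0.8,0],[-0.6,-0.8,0],[-0.6,-0.8,0],[-0.6,-0.72,0],[0,0,-0.7],[0,0,-1],[0,0,-1],[0,0,-1],[0,0,-1],[0,0,-1],[0,0,0],[0,0,0]], "turn": [0.1,0,0,0,0,0,0,0,0,0,0,0]}}

```text
time: 6.5
ee_pos: [0.699, 0.0424, 0.0584]
eef_rot: [-0.108, 0.994, 0.0, 0.0]
ft_force: [-0.1, 0.0, -0.7]
width: 0.0359
grip_force: 15.0
```

```bash
python3 - <<'E'
from h import *
s=read_state();print(s['ee_pos'],s['eef_rot'],s['time'],s['ft_force'])
c=grab('wrist');W=cloud(c);np.savez('w3.npz',**c)
X=W[...,:2]-np.array([.698,.0435])
R=np.array([[np.cos(.218),-np.sin(.218)],[np.sin(.218),np.cos(.218)]])
L=X@R
z=W[...,2]
for lo,hi in((.008,.018),(.026,.033),(.034,.045),(.06,.075)):
    m=(abs(L[...,0])<.07)&(abs(L[...,1])<.065)&(z>lo)&(z<hi)
    P=L[m]
    print(lo,len(P), np.percentile(P,[1,99],axis=0).round(4) if len(P) else 0)
d=cv2.cvtColor(c['image'],cv2.COLOR_RGB2BGR)
cv2.imwrite('pics/w3.png',d)
E
```

```text
[0.69901243 0.0424385  0.05837138] [-1.08457333e-01  9.94101089e-01  1.71099235e-04  4.02762139e-05] 6.5 [-0.13887313  0.03984965 -0.74343861]
0.008 5430 [[-0.0697 -0.0597]
 [ 0.0284  0.0584]]
0.026 0 0
0.034 0 0
0.06 235 [[-0.011  -0.0287]
 [-0.0087  0.0248]]
```

View pics/w3.png

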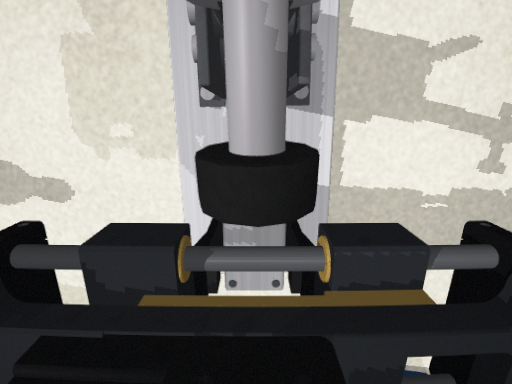

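The clamp pad at (257,180) blocks the view of the nest but is clear of the gripper. I'll correct the 1 mm offset and lower slowly.

Emit:
{"name": "step_arm", "arguments": {"delta_pos": [[-0.04,0.04,-0.3],[0,0,-0.2],[0,0,-0.1],[0,0,-0.1],[0,0,-0.08],[0,0,-0.08],[0,0,0],[0,0,0]], "turn": [0,0,0,0,0,0,0,0]}}

```text
time: 7.35
ee_pos: [0.6982, 0.0425, 0.0361]
eef_rot: [-0.108, 0.994, 0.0, 0.0]
ft_force: [0.0, -0.1, -0.2]
width: 0.0363
grip_force: 15.0
```

Emit:
{"name": "step_arm", "arguments": {"delta_pos": [[0,0,-0.05],[0,0,0],[0,0,0]], "turn": [0,0,0]}}

```text
time: 7.65
ee_pos: [0.6984, 0.0426, 0.0351]
eef_rot: [-0.108, 0.994, 0.0, 0.0]
ft_force: [0.6, 0.6, 1.2]
width: 0.0358
grip_force: 15.0
```

Emit:
{"name": "step_arm", "arguments": {"delta_pos": [[0,0,0],[0,0,0],[0,0,0],[0,0,0],[0,0,0],[0,0,0.5],[0,0,1],[0.3,0,1],[0.4,0,1],[0.4,0,1],[0.4,0,1],[0.4,0,1]], "turn": [0,0,0,0,0,0,0,0,0,0,0,0], "grip": 0}}

```text
time: 8.85
ee_pos: [0.746, 0.0425, 0.1997]
eef_rot: [-0.108, 0.994, 0.0, 0.001]
ft_force: [0.2, -0.6, -0.3]
width: 0.0866
grip_force: 0.0
```

Emit:
{"name": "step_arm", "arguments": {"delta_pos": [[0.7,0.5,0],[0.7,0.5,0],[0.3,0,0],[0,0,0],[0,0,0]], "turn": [0,0,0,0,0]}}

```text
time: 9.35
ee_pos: [0.788, 0.067, 0.1978]
eef_rot: [-0.108, 0.994, -0.0, 0.0]
ft_force: [-0.4, -0.5, 0.1]
width: 0.0868
grip_force: 0.0
```

```bash
python3 - <<'E'
from h import *
s=read_state();print(s['ee_pos'],s['eef_rot'],s['time'],s['ft_force'])
c=grab('wrist');W=cloud(c);np.savez('w4.npz',**c)
cv2.imwrite('pics/w4.png',cv2.cvtColor(c['image'],cv2.COLOR_RGB2BGR))
X=W[...,:2]-np.array([.698,.0435])
R=np.array([[np.cos(.218),-np.sin(.218)],[np.sin(.218),np.cos(.218)]])
L=X@R;z=W[...,2]
for lo,hi in((.008,.018),(.026,.034),(.035,.046),(.047,.065)):
    m=(abs(L[...,0])<.06)&(abs(L[...,1])<.065)&(z>lo)&(z<hi)
    P=W[m];print(lo,len(P),np.median(P[:,2]),cv2.minAreaRect((P[:,:2]*1000).astype(np.float32)))
E
```

```text
[0.78798633 0.06703022 0.19783708] [-1.07658515e-01  9.94187910e-01 -1.85419023e-04  9.89491199e-05] 9.35 [-0.37810433 -0.53679052  0.12585777]
0.008 6714 0.010750810535400824 ((697.840576171875, 42.996681213378906), (120.1783447265625, 120.279296875), 12.887545585632324)
0.026 1057 0.028331627198795627 ((698.2737426757812, 43.377071380615234), (76.33627319335938, 61.71430587768555), 12.3493070602417)
0.035 207 0.03640874315860362 ((698.3651123046875, 43.14261245727539), (75.30211639404297, 54.93524169921875), 12.444886207580566)
0.047 1792 0.05472572628659385 ((698.9215087890625, 42.206878662109375), (55.71660614013672, 35.55835723876953), 11.617755889892578)
```

View pics/w4.png

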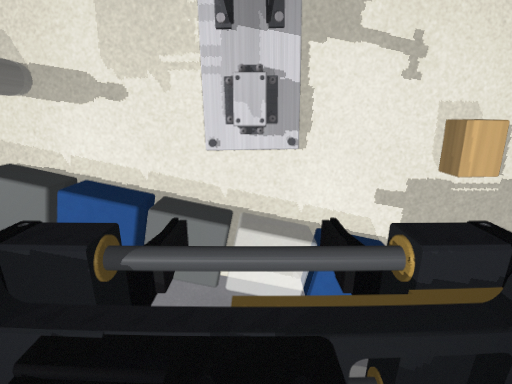

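The housing is seated: its top is at (250,97) with a 1.2 mm offset, flat at 0.055 m height, and released. Now I'll go to the bar.

Emit:
{"name": "step_arm", "arguments": {"delta_pos": [[-0.3,-1,0.7],[-0.4,-1,0.7],[-0.55,-1,0.7],[-0.6,-1,0],[-0.6,-1,0],[-0.6,-1,0],[-0.6,-1,0],[-0.6,-1,0],[-0.6,-1,0],[-0.6,-1,0],[-0.6,-1,0],[-0.6,-1,0]], "turn": [0,0,0,0,0,0,0,0,0,0,0,0]}}

```text
time: 10.6
ee_pos: [0.6205, -0.2335, 0.2506]
eef_rot: [-0.108, 0.994, 0.0, 0.0]
ft_force: [1.2, 0.3, -0.1]
width: 0.0866
grip_force: 0.0
```

Emit:
{"name": "step_arm", "arguments": {"delta_pos": [[-0.6,-1,0],[-0.6,-1,0],[-0.6,-1,0],[-0.6,-0.7,0],[0,0,0],[0,0,0],[0,0,0]], "turn": [0,0,0,0,0,0,0]}}

```text
time: 11.3
ee_pos: [0.5624, -0.3237, 0.2501]
eef_rot: [-0.109, 0.994, 0.0, 0.0]
ft_force: [-0.1, -0.2, -0.0]
width: 0.087
grip_force: 0.0
```

```bash
python3 - <<'E'
from h import *
s=read_state();print(s['ee_pos'],s['eef_rot'],s['time'],s['ft_force'])
c=grab('wrist');W=cloud(c);np.savez('w5.npz',**c)
cv2.imwrite('pics/w5.png',cv2.cvtColor(c['image'],cv2.COLOR_RGB2BGR))
X=W[...,:2]-np.array([.512,-.333]);z=W[...,2]
for lo,hi in((.05,.066),(.066,.094),(.1,.132),(.133,.146)):
    m=(abs(X).max(-1)<.07)&(z>lo)&(z<hi)
    P=W[m];print(lo,len(P))
    if len(P): print(np.median(P[:,2]),cv2.minAreaRect((P[:,:2]*1000).astype(np.float32)),cv2.minEnclosingCircle((P[:,:2]*1000).astype(np.float32)))
E
```

```text
[ 0.56243824 -0.32371007  0.25008813] [-1.08621469e-01  9.94083047e-01  3.32807026e-04  4.01939298e-04] 11.3 [-0.12361077 -0.22764031 -0.03206427]
0.05 3811
0.05872301026343798 ((514.992431640625, -332.48651123046875), (84.36915588378906, 85.20220184326172), 18.293132781982422) ((515.1400756835938, -332.17889404296875), 59.33032989501953)
0.066 1
0.06663812067011718 ((504.556396484375, -339.0839538574219), (0.0, 0.0), 0.0) ((504.556396484375, -339.0839538574219), 9.999999747378752e-05)
0.1 21
0.1156792133683847 ((506.3514709472656, -335.2673034667969), (8.638799667358398, 23.565584182739258), 19.83616828918457) ((510.41455078125, -333.8015441894531), 11.782890319824219)
0.133 489
0.13858253884737615 ((514.3446655273438, -332.47125244140625), (23.900283813476562, 23.935266494750977), 57.0032844543457) ((513.96240234375, -332.75140380859375), 12.626617431640625)
```

View pics/w5.png

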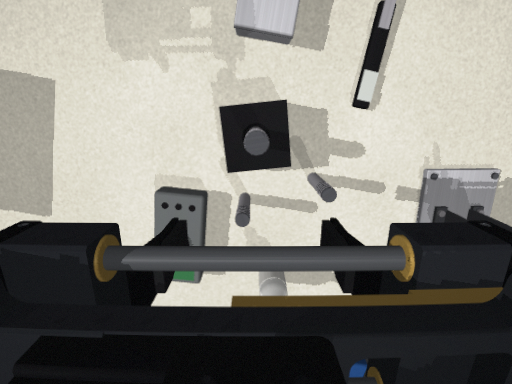

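The bar's top disc is at pixel (257,140), i.e. (0.5142,-0.3326) at z≈0.139 with a 24 mm diameter. It is centred in the stand at (0.515,-0.3325). I'll grasp it and lift it out.

Emit:
{"name": "step_arm", "arguments": {"delta_pos": [[-0.97,-0.18,0],[-0.96,-0.18,0],[0,0,-1],[0,0,-1],[0,0,-1],[0,0,-1],[0,0,-1],[0,0,-0.76],[0,0,0],[0,0,0]], "turn": [0,0,0,0,0,0,0,0,0,0]}}

```text
time: 12.35
ee_pos: [0.5141, -0.3335, 0.1063]
eef_rot: [-0.108, 0.994, 0.0, -0.0]
ft_force: [-0.4, -0.7, 0.5]
width: 0.087
grip_force: 0.0
```

Emit:
{"name": "step_arm", "arguments": {"delta_pos": [[0,0,0],[0,0,0],[0,0,0],[0,0,0],[0,0,0],[0,0,0],[0,0,0],[0,0,0]], "turn": [0,0,0,0,0,0,0,0], "grip": 1, "newtons": 15}}

```text
time: 13.15
ee_pos: [0.5136, -0.334, 0.1058]
eef_rot: [-0.108, 0.994, 0.0, -0.0]
ft_force: [0.2, -0.5, -0.4]
width: 0.0307
grip_force: 0.0
```

```bash
python3 - <<'E'
from h import *
# lever axis line from the first scene/top clouds and w5: points near hinge in jig frame
n=np.array([.698,.0435]);t=.2182
R=np.array([[np.cos(t),-np.sin(t)],[np.sin(t),np.cos(t)]])
for f in('scene0','top0','w3'):
    W=cloud(dict(np.load(f+'.npz')));L=(W[...,:2]-n)@R;L[...,0]+=.12;z=W[...,2]
    for lo in np.arange(.1,.2,.01):
        m=(abs(L[...,1])<.02)&(L[...,0]>-.07)&(L[...,0]<.1)&(z>lo)&(z<lo+.01)
        if m.sum():P=L[m];print(f,round(lo,2),m.sum(),np.percentile(P[:,0],[0,25,50,75,100]).round(3),'y',np.percentile(P[:,1],[0,50,100]).round(3))
E
```

```text
scene0 0.1 24 [-0.012 -0.001  0.022  0.026  0.029] y [-0.013 -0.004  0.018]
scene0 0.11 29 [-0.018 -0.006  0.018  0.025  0.032] y [-0.013 -0.006  0.005]
scene0 0.12 28 [-0.023 -0.013  0.026  0.028  0.03 ] y [-0.008 -0.004  0.005]
scene0 0.13 26 [-0.029 -0.022  0.022  0.029  0.032] y [-0.008 -0.003  0.005]
scene0 0.14 24 [-0.037 -0.026  0.024  0.03   0.032] y [-0.008 -0.003  0.005]
scene0 0.15 14 [-0.035  0.023  0.03   0.032  0.034] y [-0.008 -0.005 -0.001]
scene0 0.16 6 [0.023 0.026 0.028 0.03  0.034] y [-0.008 -0.007 -0.004]
scene0 0.17 21 [0.031 0.034 0.059 0.061 0.062] y [-0.009 -0.003  0.007]
scene0 0.18 63 [0.005 0.033 0.04  0.058 0.063] y [-0.01  -0.002  0.008]
scene0 0.19 17 [0.01  0.025 0.029 0.033 0.063] y [-0.007 -0.     0.006]
top0 0.1 30 [-0.027 -0.018 -0.002  0.008  0.029] y [-0.019  0.     0.019]
top0 0.11 19 [-0.024 -0.016 -0.011 -0.007  0.01 ] y [-0.015 -0.003  0.007]
top0 0.12 11 [-0.026 -0.019 -0.011  0.011  0.012] y [-0.008 -0.001  0.003]
top0 0.13 6 [-0.029 -0.024 -0.007  0.011  0.013] y [-0.007 -0.004  0.003]
top0 0.14 6 [-0.035 -0.033 -0.031  0.     0.012] y [-0.009 -0.003 -0.   ]
top0 0.15 6 [-0.042 -0.037 -0.011  0.014  0.015] y [-0.004 -0.001  0.003]
top0 0.17 4 [0.014 0.015 0.016 0.025 0.049] y [-0.009 -0.003  0.002]
top0 0.18 35 [0.002 0.017 0.036 0.048 0.058] y [-0.014 -0.003  0.006]
top0 0.19 33 [0.    0.02  0.025 0.031 0.056] y [-0.012 -0.004  0.004]
w3 0.1 22 [0.006 0.01  0.017 0.02  0.029] y [0.017 0.019 0.02 ]
w3 0.13 70 [0.085 0.088 0.088 0.088 0.097] y [-0.02   0.006  0.02 ]
w3 0.14 3171 [0.085 0.088 0.09  0.092 0.098] y [-0.02  0.    0.02]
w3 0.15 1754 [0.03  0.096 0.097 0.097 0.098] y [-0.02  0.    0.02]
w3 0.16 4956 [0.03  0.095 0.095 0.095 0.1  ] y [-0.02   0.001  0.02 ]
w3 0.17 6520 [0.093 0.094 0.095 0.095 0.1  ] y [-0.02  -0.002  0.02 ]
w3 0.18 524 [0.093 0.094 0.095 0.095 0.097] y [-0.019 -0.001  0.015]
```

Emit:
{"name": "step_arm", "arguments": {"delta_pos": [[0,0,0],[0,0,0],[0,0,0],[0,0,0]], "turn": [0,0,0,0]}}

```text
time: 13.55
ee_pos: [0.5137, -0.3338, 0.1058]
eef_rot: [-0.108, 0.994, 0.0, -0.0]
ft_force: [-0.1, 1.3, 0.3]
width: 0.0246
grip_force: 15.0
```

Emit:
{"name": "step_arm", "arguments": {"delta_pos": [[0,0,0.5],[0,0,0.8],[0,0,1],[0,0,1],[0,0,1],[0,0,1],[0,0,1],[0,0,0.9],[0,0,0],[0,0,0]], "turn": [0,0,0,0,0,0,0,0,0,0]}}

```text
time: 14.55
ee_pos: [0.5135, -0.3341, 0.2859]
eef_rot: [-0.108, 0.994, -0.0, 0.0]
ft_force: [-0.2, 0.6, -2.8]
width: 0.0245
grip_force: 15.0
```

Emit:
{"name": "step_arm", "arguments": {"delta_pos": [[0.05,0.4,0],[0.08,0.8,0],[0.09,1,0],[0.09,1,0],[0.09,1,0],[0.09,1,0],[0.09,1,0],[0.09,1,0],[0.09,1,0],[0.09,1,0],[0.09,1,0],[0.09,1,0]], "turn": [0,0,0,0,0,0,0,0,0,0,0,0]}}

```text
time: 15.75
ee_pos: [0.5386, -0.0521, 0.2846]
eef_rot: [-0.108, 0.994, 0.0, -0.001]
ft_force: [0.1, -0.2, -2.2]
width: 0.0243
grip_force: 15.0
```

Emit:
{"name": "step_arm", "arguments": {"delta_pos": [[0.09,1,0],[0.06,0.9,0],[0,0.4,0],[0,0.2,0],[0,0,0],[0,0,0],[0,0,0],[0,0,0]], "turn": [0,0,0,0,0,0,0,0]}}

```text
time: 16.55
ee_pos: [0.5431, 0.0077, 0.2858]
eef_rot: [-0.107, 0.994, -0.0, 0.0]
ft_force: [0.2, 0.2, -2.6]
width: 0.0244
grip_force: 15.0
```

```bash
cat > look.py <<'E'
from h import *
import sys
s=read_state();print(s['ee_pos'].round(4),s['time'],s['ft_force'].round(1))
n=np.array([.698,.0435]);t=.2182
R=np.array([[np.cos(t),-np.sin(t)],[np.sin(t),np.cos(t)]])
e=(s['ee_pos'][:2]-n)@R;print('tcp jig',e[0]+.12,e[1],s['ee_pos'][2])
c=grab('scene');W=cloud(c);L=(W[...,:2]-n)@R;L[...,0]+=.12;z=W[...,2]
for lo in np.arange(.1,.26,.01):
    m=(abs(L[...,1])<.03)&(L[...,0]>-.13)&(L[...,0]<.1)&(z>lo)&(z<lo+.01)
    if m.sum():P=L[m];print(round(lo,2),m.sum(),np.percentile(P[:,0],[0,25,50,75,100]).round(3),'y',np.percentile(P[:,1],[0,50,100]).round(3))
i=c['image'][110:270,190:310]
cv2.imwrite('pics/'+sys.argv[1],cv2.resize(cv2.cvtColor(i,cv2.COLOR_RGB2BGR),None,fx=3.5,fy=3.5,interpolation=cv2.INTER_CUBIC))
E
python3 look.py s2.png
```

```text
[0.5431 0.0077 0.2858] 16.55 [ 0.2  0.2 -2.6]
tcp jig -0.038939283676741654 -0.001435253393882343 0.2858228005087105
0.1 31 [-0.015 -0.     0.024  0.027  0.038] y [-0.025 -0.006  0.02 ]
0.11 30 [-0.016 -0.006  0.022  0.026  0.033] y [-0.013 -0.005  0.006]
0.12 23 [-0.025 -0.016  0.024  0.028  0.03 ] y [-0.008 -0.003  0.005]
0.13 31 [-0.027 -0.022  0.024  0.028  0.031] y [-0.008 -0.003  0.005]
0.14 23 [-0.033 -0.027  0.028  0.03   0.032] y [-0.008 -0.002  0.005]
0.15 15 [-0.037 -0.004  0.026  0.031  0.032] y [-0.008 -0.004 -0.   ]
0.16 4 [0.022 0.026 0.029 0.031 0.032] y [-0.008 -0.007 -0.006]
0.17 21 [0.029 0.036 0.059 0.061 0.063] y [-0.007 -0.003  0.008]
0.18 64 [-0.035  0.031  0.037  0.059  0.064] y [-0.01  -0.003  0.008]
0.19 45 [-0.034 -0.028 -0.023  0.028  0.038] y [-0.012 -0.002  0.012]
0.2 25 [-0.032 -0.028 -0.026 -0.025 -0.02 ] y [-0.011 -0.001  0.011]
0.21 28 [-0.032 -0.029 -0.027 -0.026 -0.02 ] y [-0.011 -0.003  0.008]
0.22 24 [-0.04  -0.029 -0.026 -0.024 -0.021] y [-0.011 -0.002  0.009]
0.23 27 [-0.04  -0.028 -0.026 -0.025 -0.018] y [-0.012 -0.003  0.009]
0.24 28 [-0.038 -0.029 -0.026 -0.025 -0.02 ] y [-0.013 -0.002  0.009]
0.25 31 [-0.033 -0.03  -0.028 -0.025 -0.021] y [-0.012 -0.003  0.01 ]
```

View pics/s2.png

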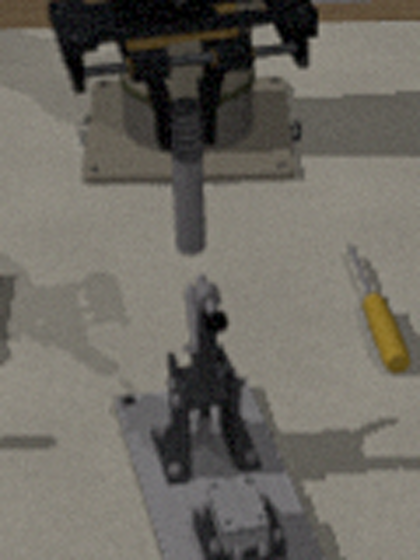

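The bar hangs vertically, its foot at crop pixel (190,245); the lever and clamp-arm tops are near (203,285). I'll separate the stub points from the clamp-arm points.

```bash
python3 - <<'E'
from h import *
n=np.array([.698,.0435]);t=.2182
R=np.array([[np.cos(t),-np.sin(t)],[np.sin(t),np.cos(t)]])
for k in('scene','top'):
  c=grab(k);W=cloud(c)
  L=(W[...,:2]-n)@R;L[...,0]+=.12;z=W[...,2]
  for a,b in((.115,.135),(.135,.162),(.192,.205),(.205,.25)):
    m=(abs(L[...,1])<.02)&(L[...,0]>-.06)&(L[...,0]<-.005)&(z>a)&(z<b)
    if m.sum():
        v,u=np.nonzero(m);print(k,a,m.sum(),'x',np.median(L[m][:,0]).round(4),'y',np.percentile(L[m][:,1],[0,20,50,80,100]).round(4),'uv',np.median(u),np.median(v),'x+tan',np.median(L[m][:,0]+(z[m]-.085)*np.tan(.5)).round(4))
E
```

```text
scene 0.115 15 x -0.0183 y [-0.0074 -0.0055 -0.0044 -0.0019 -0.0011] uv 244.0 203.0 x+tan 0.0048
scene 0.135 22 x -0.0269 y [-0.0062 -0.0048 -0.0028 -0.0007  0.0008] uv 244.0 196.0 x+tan 0.0046
scene 0.192 35 x -0.0279 y [-0.0116 -0.009  -0.0015  0.0056  0.0121] uv 244.0 179.0 x+tan 0.0343
scene 0.205 120 x -0.0262 y [-0.0123 -0.0083 -0.0026  0.0055  0.0118] uv 243.0 170.0 x+tan 0.0515
```

Emit:
{"name": "step_arm", "arguments": {"delta_pos": [[0.12,0,-0.5],[0,0,-0.5],[0,0,-0.3],[0,0,-0.2],[0,0,-0.15],[0,0,-0.14],[0,0,0],[0,0,0]], "turn": [0,0,0,0,0,0,0,0]}}

```text
time: 17.5
ee_pos: [0.5462, 0.0086, 0.2413]
eef_rot: [-0.108, 0.994, 0.0, 0.0]
ft_force: [-0.8, -0.5, -2.0]
width: 0.0247
grip_force: 15.0
```

Emit:
{"name": "step_arm", "arguments": {"delta_pos": [[-0.24,-0.05,-0.05],[-0.24,-0.05,-0.05],[-0.24,-0.05,-0.05],[-0.24,-0.05,-0.05],[0,0,0],[0,0,0]], "turn": [0,0,0,0,0,0], "grip": 1, "newtons": 10}}

```text
time: 18.1
ee_pos: [0.522, 0.0035, 0.2362]
eef_rot: [-0.108, 0.994, 0.0, 0.0]
ft_force: [0.4, 0.9, -1.6]
width: 0.0246
grip_force: 10.0
```

```bash
sed -i 's/L\[...,0\]<.1)/L[...,0]<0.0)/' look.py; python3 look.py s3.png
```

```text
[0.522  0.0035 0.2362] 18.1 [ 0.4  0.9 -1.6]
tcp jig -0.06050776097870514 -0.0009398890441599745 0.23617788099833498
0.1 6 [-0.012 -0.011 -0.009 -0.006 -0.002] y [-0.022 -0.006  0.017]
0.11 14 [-0.018 -0.014 -0.011 -0.004 -0.001] y [-0.013 -0.006 -0.003]
0.12 7 [-0.019 -0.019 -0.018 -0.015 -0.014] y [-0.005 -0.003 -0.002]
0.13 12 [-0.027 -0.023 -0.022 -0.02  -0.016] y [-0.007 -0.003 -0.001]
0.14 11 [-0.035 -0.029 -0.025 -0.024 -0.023] y [-0.012 -0.008 -0.   ]
0.15 19 [-0.037 -0.032 -0.027 -0.025 -0.021] y [-0.012 -0.006  0.   ]
0.16 24 [-0.04  -0.033 -0.03  -0.028 -0.025] y [-0.011 -0.004  0.011]
0.17 30 [-0.038 -0.034 -0.033 -0.029 -0.023] y [-0.012 -0.002  0.009]
0.18 30 [-0.046 -0.039 -0.035 -0.032 -0.03 ] y [-0.012 -0.002  0.01 ]
0.19 27 [-0.045 -0.04  -0.037 -0.034 -0.028] y [-0.012 -0.002  0.011]
0.2 29 [-0.049 -0.041 -0.038 -0.035 -0.033] y [-0.012 -0.003  0.008]
0.21 31 [-0.053 -0.045 -0.042 -0.039 -0.036] y [-0.012 -0.001  0.01 ]
0.22 27 [-0.056 -0.047 -0.044 -0.042 -0.039] y [-0.012 -0.003  0.01 ]
0.23 43 [-0.058 -0.049 -0.046 -0.043 -0.04 ] y [-0.022 -0.002  0.019]
0.24 53 [-0.059 -0.052 -0.048 -0.046 -0.039] y [-0.022 -0.004  0.02 ]
0.25 52 [-0.071 -0.051 -0.049 -0.048 -0.043] y [-0.022 -0.001  0.019]
```

The bar has tilted onto the stub as wanted: its lean is about 0.22 and the foot is over the tip. I'll keep tilting, then slide it down.

Emit:
{"name": "step_arm", "arguments": {"delta_pos": [[-0.2,-0.04,-0.09],[-0.2,-0.04,-0.09],[-0.21,-0.05,-0.09],[-0.21,-0.05,-0.09],[0,0,0],[0.07,0.015,-0.2],[0.07,0.015,-0.2],[0,0,0]], "turn": [0,0,0,0,0,0,0,0]}}

```text
time: 18.95
ee_pos: [0.5051, -0.0001, 0.2161]
eef_rot: [-0.108, 0.994, -0.0, -0.001]
ft_force: [0.8, -0.7, -2.6]
width: 0.0247
grip_force: 10.0
```

Emit:
{"name": "step_arm", "arguments": {"delta_pos": [[0.07,0.015,-0.2],[0.07,0.015,-0.2],[0.07,0.015,-0.2],[0,0,0]], "turn": [0,0,0,0]}}

```text
time: 19.35
ee_pos: [0.5102, 0.001, 0.2011]
eef_rot: [-0.108, 0.994, -0.0, -0.001]
ft_force: [1.8, 0.6, -1.6]
width: 0.0248
grip_force: 10.0
```

```bash
python3 look.py s4.png
```

```text
[0.5102 0.001  0.2011] 19.35 [ 1.8  0.6 -1.6]
tcp jig -0.07250095440855844 -0.0008526683949432417 0.2011271891821575
0.1 10 [-0.017 -0.012 -0.008 -0.001 -0.   ] y [-0.024 -0.009 -0.006]
0.11 12 [-0.018 -0.013 -0.01  -0.007 -0.   ] y [-0.013 -0.007 -0.003]
0.12 16 [-0.031 -0.024 -0.015 -0.013 -0.01 ] y [-0.011 -0.009 -0.003]
0.13 15 [-0.027 -0.022 -0.019 -0.015 -0.013] y [-0.012 -0.005 -0.002]
0.14 22 [-0.038 -0.029 -0.026 -0.021 -0.017] y [-0.012 -0.007 -0.001]
0.15 20 [-0.037 -0.033 -0.03  -0.028 -0.021] y [-0.012 -0.005  0.001]
0.16 36 [-0.049 -0.039 -0.037 -0.033 -0.027] y [-0.012 -0.001  0.012]
0.17 27 [-0.048 -0.044 -0.04  -0.038 -0.033] y [-0.012 -0.004  0.011]
0.18 36 [-0.057 -0.048 -0.046 -0.042 -0.036] y [-0.012 -0.002  0.011]
0.19 38 [-0.066 -0.055 -0.051 -0.048 -0.044] y [-0.012 -0.001  0.019]
0.2 55 [-0.079 -0.062 -0.058 -0.054 -0.049] y [-0.022 -0.004  0.022]
0.21 61 [-0.078 -0.063 -0.061 -0.059 -0.054] y [-0.022 -0.001  0.018]
0.22 54 [-0.088 -0.066 -0.063 -0.062 -0.057] y [-0.022 -0.001  0.021]
0.23 53 [-0.078 -0.068 -0.064 -0.06  -0.055] y [-0.026  0.001  0.025]
0.24 37 [-0.079 -0.065 -0.062 -0.06  -0.055] y [-0.027  0.013  0.025]
0.25 30 [-0.076 -0.062 -0.061 -0.059 -0.055] y [-0.029  0.017  0.027]
```

Emit:
{"name": "step_arm", "arguments": {"delta_pos": [[0.06,0.013,-0.15],[0.06,0.013,-0.12],[0.03,0.01,-0.08],[0,0,0],[0,0,0]], "turn": [0,0,0,0,0]}}

```text
time: 19.9
ee_pos: [0.5139, 0.0016, 0.1936]
eef_rot: [-0.108, 0.994, -0.0, -0.0]
ft_force: [-4.8, -1.4, 5.1]
width: 0.0248
grip_force: 10.0
```

The bar is seated on the collar: computed foot (-0.0137,0.1116) against nominal (-0.0144,0.1113). Now I'll throw the lever along its arc.

Emit:
{"name": "step_arm", "arguments": {"delta_pos": [[0.37,0.08,0.17],[0.38,0.085,0.17],[0.41,0.09,0.12],[0.41,0.09,0.12],[0.42,0.095,0.05],[0.42,0.095,0.05]], "turn": [0,0,0,0,0,0], "grip": 1, "newtons": 15}}

```text
time: 20.5
ee_pos: [0.5743, 0.0152, 0.2104]
eef_rot: [-0.108, 0.994, 0.0, -0.001]
ft_force: [-3.5, 0.3, 1.3]
width: 0.0248
grip_force: 15.0
```

Emit:
{"name": "step_arm", "arguments": {"delta_pos": [[0.42,0.095,-0.01],[0.42,0.095,-0.01],[0.42,0.095,-0.07],[0.42,0.095,-0.08],[0.19,0.04,-0.06],[0.19,0.04,-0.06],[0,0,0],[0,0,0]], "turn": [0,0,0,0,0,0,0,0]}}

```text
time: 21.3
ee_pos: [0.6253, 0.0267, 0.203]
eef_rot: [-0.108, 0.994, 0.0, -0.001]
ft_force: [-4.1, -0.4, 5.4]
width: 0.0245
grip_force: 15.0
```

```bash
sed -i 's/L\[...,0\]<0.0)/L[...,0]<0.15)/' look.py; python3 look.py s5.png
```

```text
[0.6253 0.0267 0.203 ] 21.3 [-4.1 -0.4  5.4]
tcp jig 0.04537004826006427 -0.0006837247967339245 0.20298356922300193
0.1 13 [0.    0.013 0.016 0.02  0.124] y [-0.022 -0.002  0.02 ]
0.11 19 [0.012 0.02  0.023 0.024 0.026] y [-0.012 -0.003  0.01 ]
0.12 19 [0.013 0.024 0.026 0.027 0.03 ] y [-0.012 -0.003  0.009]
0.13 19 [0.02  0.027 0.029 0.031 0.036] y [-0.011 -0.004  0.008]
0.14 22 [0.024 0.03  0.033 0.034 0.036] y [-0.011 -0.002  0.011]
0.15 18 [0.029 0.034 0.035 0.037 0.041] y [-0.012 -0.003  0.01 ]
0.16 23 [0.03  0.034 0.037 0.039 0.044] y [-0.012 -0.004  0.01 ]
0.17 21 [0.029 0.038 0.041 0.043 0.046] y [-0.011 -0.004  0.009]
0.18 21 [0.032 0.043 0.044 0.045 0.048] y [-0.011 -0.001  0.008]
0.19 19 [0.042 0.046 0.048 0.049 0.053] y [-0.011 -0.002  0.011]
0.2 45 [0.042 0.05  0.054 0.056 0.059] y [-0.022  0.001  0.021]
0.21 45 [0.041 0.053 0.055 0.057 0.06 ] y [-0.021 -0.003  0.019]
0.22 53 [0.041 0.055 0.056 0.058 0.061] y [-0.023 -0.001  0.022]
0.23 82 [0.036 0.05  0.055 0.058 0.062] y [-0.024  0.     0.024]
0.24 44 [0.036 0.052 0.056 0.058 0.062] y [-0.027  0.012  0.027]
0.25 43 [0.041 0.054 0.057 0.059 0.062] y [-0.028  0.014  0.027]
```

View pics/s5.png

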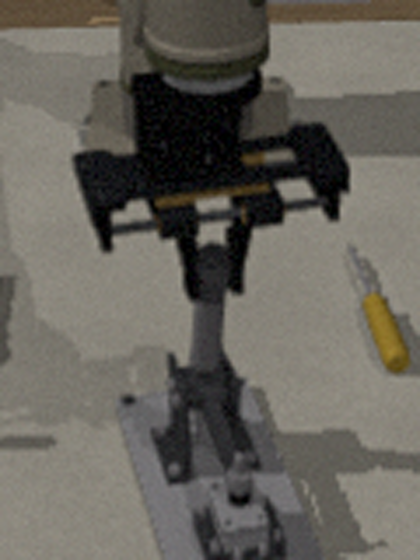

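The clamp pad is down on the housing at crop pixel (240,480), and the bar is still seated with a 0.30 lean. I'll ease back the play and pull the bar up along the stub axis.

Emit:
{"name": "step_arm", "arguments": {"delta_pos": [[-0.15,-0.035,0.03],[-0.15,-0.035,0.03],[0,0,0],[0.06,0.013,0.24],[0.06,0.013,0.24],[0.06,0.013,0.24],[0.06,0.013,0.24],[0.06,0.013,0.24],[0.06,0.013,0.24],[0,0,0],[0,0,0]], "turn": [0,0,0,0,0,0,0,0,0,0,0]}}

```text
time: 22.45
ee_pos: [0.6274, 0.0269, 0.2405]
eef_rot: [-0.108, 0.994, 0.0, -0.0]
ft_force: [-0.5, -0.1, -1.7]
width: 0.0244
grip_force: 15.0
```

```bash
python3 look.py s6.png
```

```text
[0.6274 0.0269 0.2405] 22.45 [-0.5 -0.1 -1.7]
tcp jig 0.0475014901316194 -0.0009055286223245127 0.2405484039876572
0.1 31 [-0.016  0.013  0.017  0.021  0.128] y [-0.023 -0.001  0.02 ]
0.11 25 [-0.     0.008  0.013  0.015  0.02 ] y [-0.011 -0.004  0.01 ]
0.12 9 [0.012 0.014 0.016 0.016 0.018] y [-0.006 -0.004  0.002]
0.13 8 [0.016 0.019 0.02  0.022 0.023] y [-0.006 -0.002  0.002]
0.14 9 [0.025 0.028 0.029 0.03  0.032] y [-0.011 -0.003  0.009]
0.15 21 [0.024 0.03  0.031 0.032 0.035] y [-0.011 -0.003  0.008]
0.16 16 [0.026 0.032 0.033 0.035 0.037] y [-0.011 -0.002  0.007]
0.17 22 [0.029 0.032 0.035 0.038 0.04 ] y [-0.012 -0.003  0.011]
0.18 24 [0.032 0.036 0.037 0.04  0.041] y [-0.012 -0.002  0.011]
0.19 23 [0.034 0.037 0.041 0.043 0.046] y [-0.012 -0.003  0.01 ]
0.2 24 [0.033 0.041 0.043 0.046 0.047] y [-0.011 -0.002  0.009]
0.21 22 [0.037 0.044 0.045 0.047 0.049] y [-0.012 -0.004  0.008]
0.22 23 [0.042 0.047 0.049 0.05  0.052] y [-0.013 -0.004  0.008]
0.23 26 [0.047 0.051 0.053 0.054 0.058] y [-0.016 -0.     0.012]
0.24 52 [0.045 0.054 0.057 0.06  0.066] y [-0.022 -0.001  0.022]
0.25 47 [0.049 0.055 0.058 0.059 0.062] y [-0.022 -0.002  0.019]
```

Emit:
{"name": "step_arm", "arguments": {"delta_pos": [[-0.2,-0.045,0.06],[-0.2,-0.045,0.06],[-0.2,-0.045,0.05],[-0.2,-0.045,0.04],[-0.2,-0.045,0.02],[-0.2,-0.045,0.02],[0,0,0]], "turn": [0,0,0,0,0,0,0], "grip": 1, "newtons": 8}}

```text
time: 23.2
ee_pos: [0.5969, 0.02, 0.2472]
eef_rot: [-0.108, 0.994, 0.0, 0.0]
ft_force: [1.2, -0.0, -1.6]
width: 0.0248
grip_force: 8.0
```

```bash
python3 look.py s7.png
```

```text
[0.5969 0.02   0.2472] 23.2 [ 1.2 -0.  -1.6]
tcp jig 0.0162148611812082 -0.001073114303179985 0.2471510396702089
0.1 27 [-0.013  0.015  0.018  0.026  0.129] y [-0.024 -0.001  0.021]
0.11 28 [0.002 0.01  0.014 0.016 0.023] y [-0.011 -0.001  0.009]
0.12 8 [0.011 0.016 0.017 0.018 0.019] y [-0.006 -0.004  0.001]
0.13 9 [0.013 0.017 0.018 0.021 0.023] y [-0.006 -0.002  0.002]
0.14 7 [0.021 0.023 0.024 0.024 0.026] y [-0.005 -0.002  0.004]
0.15 25 [0.013 0.021 0.025 0.026 0.028] y [-0.012 -0.     0.011]
0.16 26 [0.014 0.021 0.023 0.026 0.03 ] y [-0.012 -0.005  0.011]
0.17 27 [0.015 0.02  0.024 0.026 0.029] y [-0.012  0.001  0.012]
0.18 26 [0.015 0.021 0.025 0.026 0.029] y [-0.012 -0.002  0.012]
0.19 27 [0.018 0.023 0.025 0.026 0.028] y [-0.011 -0.002  0.011]
0.2 26 [0.009 0.021 0.024 0.025 0.028] y [-0.012 -0.004  0.008]
0.21 30 [0.012 0.022 0.024 0.027 0.029] y [-0.013 -0.003  0.008]
0.22 28 [0.014 0.021 0.023 0.025 0.029] y [-0.012 -0.003  0.008]
0.23 27 [0.012 0.02  0.023 0.026 0.027] y [-0.013 -0.003  0.008]
0.24 39 [0.021 0.023 0.025 0.027 0.031] y [-0.022 -0.001  0.021]
0.25 57 [0.009 0.023 0.025 0.028 0.032] y [-0.022 -0.003  0.02 ]
```

The bar is upright again but has shifted about 4 mm in the grip, so I'll re-measure it above the stand.

Emit:
{"name": "step_arm", "arguments": {"delta_pos": [[0,0,0.4],[0,0,0.7],[0,0,0.6],[-0.1,-0.4,0],[-0.2,-0.8,0],[-0.22,-1,0],[-0.22,-1,0],[-0.22,-1,0],[-0.22,-1,0],[-0.22,-1,0],[-0.22,-1,0],[-0.22,-1,0]], "turn": [0,0,0,0,0,0,0,0,0,0,0,0], "grip": 1, "newtons": 15}}

```text
time: 24.45
ee_pos: [0.5505, -0.1867, 0.2889]
eef_rot: [-0.108, 0.994, 0.0, -0.0]
ft_force: [0.3, 0.1, -2.3]
width: 0.0247
grip_force: 15.0
```

Emit:
{"name": "step_arm", "arguments": {"delta_pos": [[-0.22,-1,0],[-0.22,-1,0],[-0.22,-1,0],[-0.22,-1,0],[-0.22,-1,0],[-0.16,-0.6,0],[-0.05,-0.27,-0.5],[0,0,-1],[0,0,0],[0,0,0],[0,0,0]], "turn": [0,0,0,0,0,0,0,0,0,0,0]}}

```text
time: 25.55
ee_pos: [0.5193, -0.3311, 0.2528]
eef_rot: [-0.108, 0.994, -0.0, 0.001]
ft_force: [0.5, -1.4, -3.2]
width: 0.0244
grip_force: 15.0
```

```bash
python3 - <<'E'
from h import *
s=read_state();e=s['ee_pos'];print(e,s['ft_force'],s['time'])
for k in('scene','top'):
    W=cloud(grab(k));z=W[...,2];X=W[...,:2]-e[:2]
    m=(abs(X).max(-1)<.06)&(z>.05)&(z<.066)
    print(k,'stand',cv2.minAreaRect((W[m][:,:2]*1000).astype(np.float32)))
    m=(abs(X).max(-1)<.03)&(z>.085)&(z<e[2]-.015)
    if m.sum():
        P=W[m];print('n',m.sum(),'minz',P[:,2].min(),'x',np.percentile(P[:,0],[2,50,98]).round(4),'y',np.percentile(P[:,1],[2,50,98]).round(4))
        for a in np.arange(.08,.25,.03):
            Q=P[(P[:,2]>a)&(P[:,2]<=a+.03)]
            if len(Q):print(' ',a.round(2),len(Q),np.median(Q,0).round(4),np.percentile(Q[:,1],[3,97]).round(4), Q[:,0].max().round(4))
# the lever
n=np.array([.698,.0435])
m=(abs(W[...,:2]-n).max(-1)<.05)&(z>.05);print('over nest z',np.percentile(z[m],[5,50,95]))
E
```

```text
[ 0.51927006 -0.33114977  0.25280827] [ 0.46713919 -1.43375441 -3.22323468] 25.55
scene stand ((515.2310180664062, -330.4361572265625), (92.54231262207031, 86.1109619140625), 18.36199378967285)
n 202 minz 0.15491240300945178 x [0.5159 0.5263 0.5313] y [-0.3409 -0.3276 -0.319 ]
  0.14 33 [ 0.5265 -0.3285  0.1631] [-0.3383 -0.3193] 0.5337
  0.17 75 [ 0.5268 -0.3278  0.1845] [-0.3406 -0.3189] 0.5331
  0.2 76 [ 0.526  -0.3267  0.215 ] [-0.339  -0.3197] 0.5314
  0.23 18 [ 0.5242 -0.3257  0.234 ] [-0.3385 -0.3196] 0.5305
top stand ((512.7872924804688, -334.2885437011719), (84.86067199707031, 86.9073257446289), 18.12308120727539)
n 4 minz 0.172201137824894 x [0.5025 0.5063 0.52  ] y [-0.3394 -0.3299 -0.3248]
  0.17 2 [ 0.5032 -0.3369  0.1763] [-0.3396 -0.3343] 0.504
  0.2 2 [ 0.5146 -0.3252  0.2028] [-0.3256 -0.3248] 0.5207
over nest z [0.05164866 0.0589852  0.08950965]
```

Emit:
{"name": "step_arm", "arguments": {"delta_pos": [[-0.05,0,-0.6],[0,0,-0.9],[0,0,-0.9],[0,0,-0.8],[0,0,-0.4],[0,0,-0.3],[0,0,-0.3],[0,0,0]], "turn": [0,0,0,0,0,0,0,0]}}

```text
time: 26.45
ee_pos: [0.5173, -0.3315, 0.1465]
eef_rot: [-0.108, 0.994, 0.0, -0.0]
ft_force: [-0.2, -1.1, -1.6]
width: 0.0247
grip_force: 15.0
```

Emit:
{"name": "step_arm", "arguments": {"delta_pos": [[0,0,-0.4],[0,0,-0.4],[0,0,-0.3],[0,0,-0.2],[0,0,-0.15],[0,0,0],[0,0,0]], "turn": [0,0,0,0,0,0,0]}}

```text
time: 27.15
ee_pos: [0.5175, -0.3317, 0.1108]
eef_rot: [-0.108, 0.994, -0.0, 0.0]
ft_force: [-0.4, 0.1, -1.5]
width: 0.0249
grip_force: 15.0
```

Emit:
{"name": "step_arm", "arguments": {"delta_pos": [[0,0,-0.08],[0,0,-0.06],[0,0,0],[0,0,0]], "turn": [0,0,0,0]}}

```text
time: 27.55
ee_pos: [0.5174, -0.3316, 0.1071]
eef_rot: [-0.108, 0.994, 0.0, 0.0]
ft_force: [-0.1, 0.4, -2.4]
width: 0.0245
grip_force: 15.0
```

Emit:
{"name": "step_arm", "arguments": {"delta_pos": [[0,0,-0.06],[0,0,0],[0,0,0]], "turn": [0,0,0]}}

```text
time: 27.85
ee_pos: [0.5174, -0.3315, 0.1055]
eef_rot: [-0.108, 0.994, 0.0, -0.0]
ft_force: [-0.6, 0.0, -2.1]
width: 0.0246
grip_force: 15.0
```

Emit:
{"name": "step_arm", "arguments": {"delta_pos": [[0,0,0],[0,0,0],[0,0,0],[0,0,0],[0,0,0],[0,0,0],[0,0,0.5],[0,0,1],[0,0,1],[0,0,1],[0,0,1],[0,0,1]], "turn": [0,0,0,0,0,0,0,0,0,0,0,0], "grip": 0}}

```text
time: 29.05
ee_pos: [0.5173, -0.3316, 0.2453]
eef_rot: [-0.108, 0.994, -0.0, 0.0]
ft_force: [0.3, 0.0, 0.4]
width: 0.0871
grip_force: 0.0
```

Emit:
{"name": "step_arm", "arguments": {"delta_pos": [[0.9,0.2,0.3],[0.9,0.2,0.3],[0,0,0],[0,0,0],[0,0,0]], "turn": [0,0,0,0,0]}}

```text
time: 29.55
ee_pos: [0.5615, -0.3222, 0.2583]
eef_rot: [-0.107, 0.994, -0.0, -0.0]
ft_force: [0.6, -0.6, -0.2]
width: 0.0871
grip_force: 0.0
```

```bash
python3 - <<'E'
from h import *
s=read_state();print(s['ee_pos'],s['ft_force'],s['time'],s['width'])
W=cloud(grab('wrist'));X=W[...,:2]-np.array([.515,-.3325]);z=W[...,2]
m=(abs(X).max(-1)<.04)&(z>.12)&(z<.16);P=W[m]
print('bar top',m.sum(),np.median(P[:,2]),cv2.minEnclosingCircle((P[:,:2]*1000).astype(np.float32)))
W=cloud(grab('scene','end.png'));z=W[...,2]
n=np.array([.698,.0435]);t=.2182;R=np.array([[np.cos(t),-np.sin(t)],[np.sin(t),np.cos(t)]]);L=(W[...,:2]-n)@R
for lo in(.1,.12,.14,.155):
    m=(abs(L[...,1])<.02)&(abs(L[...,0]+.11)<.06)&(z>lo)&(z<lo+.02)
    if m.sum():print(lo,m.sum(),np.median(L[m],0)+[.12,0])
m=(abs(L).max(-1)<.03)&(z>.05);print('nest z',np.percentile(z[m],[5,50,95,100]))
E
```

```text
[ 0.56149946 -0.32220638  0.25827473] [ 0.60667135 -0.55750851 -0.19346257] 29.55 0.08714282872491791
bar top 487 0.13857419787029077 ((514.1358642578125, -332.80987548828125), 12.869161605834961)
0.1 45 [ 0.01417793 -0.00349538]
0.12 19 [ 0.01746123 -0.00208375]
0.14 17 [ 0.02167132 -0.00179754]
0.155 5 [ 0.02616941 -0.00233597]
nest z [0.05254597 0.0582235  0.09137965 0.10263592]
```

View pics/end.png

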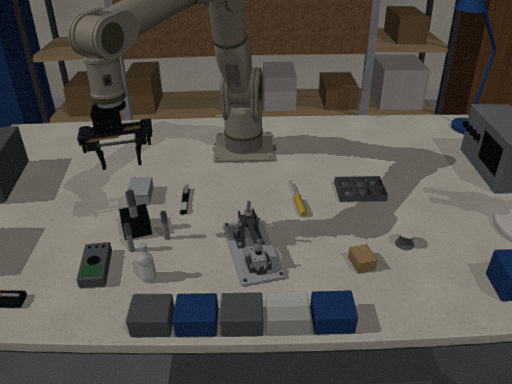

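The bar is upright in its stand at (131,205), with its top at z 0.1386 as at the start. The lever leans home and the pad is on the housing at (258,255). The bystanders look unmoved, so I'll hand the job in.

```bash
python3 -c "
from bench import *
print(close_job())"
```

```text
the job is handed in; nothing more can be done
None
```

I handed the job in at about 29.6 s of the 72 s allowed; the hand-in returned no verdict. By my last camera check, the housing is clamped in the nest, the lever is home, the bar stands in its stand, and the bystanders look unmoved.

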